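# Set and stamp the batch number

### The arm

A 7-joint arm with a two-finger parallel gripper is mounted at the origin on the work surface. World frame = base frame: x ahead of the robot, y to its left, z up, the work surface at z = 0. Lengths are in m, angles in rad, forces in N, time in s.
With the tool pointing down it reaches from about 0.4 to 0.85 m from the base axis. Payload 4.5 kg.
Tool frame: the origin (TCP) lies at the very end of the fingers, on their centre line; the grasp point (between the pads) lies 19 mm behind it (env.hold_point_z is the distance from the TCP to the grasp point, in m); z points along the fingers, y is the line along which they close (so a half turn about z gives the same grasp; the last joint's range is limited). The gripper opens to 88 mm and grips with 3 to 60 N. Pads are 18 mm wide; open, the fingers measure 123 mm over their backs; the gripper's body (75 mm by 187 mm) begins 45 mm behind the grasp point.
Start: joints at [1.19, 0.689, -0.195, 1.565, 0.157, 0.902, -0.215], TCP at [0.252, -0.572, 0.239] pointing down, gripper open.
Joint ranges: [-3.01, 3.01], [-0.46, 2.08], [-1.47, 1.51], [0.13, 2.56], [-1, 4.14], [0.04, 2.09], [-2.66, 2.66]. Speed limits (rad/s): [2.57, 2.57, 3.14, 3.14, 3.14, 3.14, 3.14].

### API

Orientations are given as a rotation vector (axis times angle).
In Python, from plant import sensors, cams, ticket, env gives the robot as it stands.
- The arm moves only by the tool apply_moves, never from a script. Its arguments are lists of equal length, an entry for each row: "delta_pos": the shift along the tool's x, y, z as a fraction of full scale, a list of three; "rotation": the turn, a rotation vector about the tool's x, y, z as a fraction of full scale, a list of three; "gripper": the closure, from 0 (fully open) to 1 (shut). A call has 1 to 5 rows; each row is the pose to reach, as a shift and turn from the pose commanded when the call began, along the tool's axes at that moment; what a row does not reach only later rows make up. Full scale, the value 1, is 40 cm for a shift and 90 degrees for a turn. A row lasts 1/12 s, in which the tool goes at most 41.7 mm and 7.16 degrees, less where a joint would pass 70% of its speed; a pose out of reach is approached as far as the arm can. A call with a number of a shift or a turn outside -1 to 1 is refused whole. A call with a gripper value outside its range is refused whole. The fingers move at their own pace and stop on an object; "grip_force" is the grip in N (left out, the last holds). Time passes only in rows, so rows that repeat a pose let the fingers close. It gives the time, the measured TCP pose, the force, the opening and the grip force at its end, in the units of the state.
- sensors.get_obs(): the state, without advancing time (a new reading comes with each control period).
- cams.capture(name): name is "side" or "top"; returns (picture, depth): 420x560x3 uint8, red, green, blue; 420x560 float32, m along the optical axis (not along the pixel's ray), 0 where there is no reading.
- cams.camera_model(name): a dict with "vertical_fov" (degrees; the focal length in pixels is half the picture's height over the tangent of half this angle, whatever the lens; pixels are square), "cx", "cy" (the principal point, pixels), "distortion" ([k1, k2, p1, p2, k3] as OpenCV has them; the pictures are not rectified), "R" (3x3) and "t" (3): a world point X has camera coordinates R X + t. Camera axes: x right, y down, z forward; pixel columns grow to the right and rows downward; lengths in m; the calibration is good to about 2 mm. A picture is of the moment at which its call begins. camera_model takes no time and is no camera call.
- ticket.finish_job(): hands the job in; it is judged then, once.
The state is a dict: "time_s": time; "joint_positions": joint angles; "joint_velocities": joint speeds; "joint_efforts": joint torques, N m; "tool_pos": TCP position; "tcp_rot": TCP orientation; "wrist_force": force on the tool from outside, world axes, zero at the start; "moment": the same for the moment, N m; "grip_width": opening from 0.0 (shut) to 1.0 (fully open); "gripper_force": force on a finger pad.
Only numpy, scipy, OpenCV 4.12 (cv2) and the standard library are available. Lean on these libraries where they do the work, as an engineer would, in place of code of your own. Each camera call takes 0.05 s, during which the arm holds its last target. There are 200 camera calls.

### The job

Set the three thumbwheels of the grey marker to batch number 4-2-5, read from left to right as seen from the robot's side, each digit squarely on top; roll them with a light finger, for their axles are delicate. Only when the number is right, press the red plunger fully down, without ramming it, to stamp the mould and let it come up again. Leave the things standing around alone.

Things in the scene. Friction and masses are not known exactly. Their poses are not given: they have to be found in the camera images.
- marker: The bench marker: a grey press standing on levelling feet that lift it 4 to 20 mm off the bench, 180 (x) by 215 (y) by 105 mm high without the feet, with a white plaster mould half in its bed. Origin: centre of its underside; x points across it from the robot's side to the far side, y to the robot's left along the row of wheels, z up. Its flat top is 105 mm above the origin.
- wheel1_top (a point): Top of the rim of the left thumbwheel (seen from the robot's side), a fixed point of the marker straight above the axle, 125 mm above the marker's origin; axes as the marker's. The three wheels stand in a row along the marker's y, 55 mm apart. Each is a smooth disc, 48 mm in diameter, 26 mm wide, its axle along the marker's y, 25 mm to the robot's side of the marker's centre.
- wheel2_top (a point): The same for the middle wheel. All wheels stand 20 mm proud of the marker's top on sprung, delicate axles: a wheel gives way downwards about 1 mm per 6 N, 4 mm at most. Pressing one with more than 12 N harms it.
- wheel3_top (a point): The same for the right wheel. Turning a wheel takes about 2.5 N along its rim: a fingertip of the closed gripper laid on its top and pressed with 4 to 8 N turns it when drawn along the marker's x; with less, or when drawn much faster than 25 mm/s, it slips.
- wheel1 (a joint): Turn of the left wheel, rad, from a stop at -0.25 to a stop at 5.49; it grows as the wheel's top rolls away from the robot (marker's +x) and stays where it is left. Digit d is squarely on top, level with the red index marks, at (d - 1) x 1.047.
- wheel2 (a joint): Turn of the middle wheel, as for the left one. Each wheel bears six digits, a sixth of a turn each, shown as white or black pips on a coloured field: 1 white, 2 yellow, 3 red, 4 green, 5 blue, 6 black. The digit uppermost is the one set.
- wheel3 (a joint): Turn of the right wheel, as for the left one.
- plunger_top (a point): Centre of the top of the plunger, a round red push button of 40 mm diameter in a dark ring, 45 mm beyond the marker's centre (70 mm beyond the wheels' axis), its top 24 mm above the marker's top. Pressed straight down it stamps the number into the mould.
- plunger (a joint): Travel of the plunger, m: 0 up, 0.008 fully down, against a spring that needs about 10 N when fully down; it rises by itself.
- cup_mid (a point): Middle of a loose terracotta cup, 72 mm across and 80 mm high, standing on the bench beside the marker.
- jar_mid (a point): Middle of a loose blue jar with a white lid, 60 mm across and 85 mm high, standing on the bench beside the marker.
- mould_mid (a point): Middle of a loose white plaster mould half, 90 by 70 by 50 mm, lying on the bench beside the marker.

How it is judged:
By the outcome, as a careful person would: the job done as asked, in the order asked, and still so for the second after the job is handed in, with the robot touching nothing.
It also fails if it takes over 72 s, if anything falls off the work surface, if the arm or the gripper's body presses on something with over 40 N, if the wrist force passes 120 N, or if a joint passes its speed limit or range.

## Working session

There is one attempt and no reset: what is moved stays moved. The work goes in short steps, Python scripts to look and compute and a tool call to move; the robot and the scene stay as the last step left them, time stands still between calls to the robot, and variables do not carry over. Pictures are saved under pics/ and viewed, at most 10 in all, crops included, and the job is handed in when it is done.

Besides the shell and the picture viewer there is one more tool, called after "Request:" by a JSON object that holds its "op" and its "data". apply_moves: Moves the arm, as the interface text tells. Shift numbers are shares of 40 cm and turn numbers shares of 90 degrees, none past 1 either way. Its arguments: {"type":"object","properties":{"delta_pos":{"type":"array","items":{"type":"array","items":{"type":"number","minimum":-1,"maximum":1}}},"rotation":{"type":"array","items":{"type":"array","items":{"type":"number","minimum":-1,"maximum":1}}},"gripper":{"type":"array","items":{"type":"number"}},"grip_force":{"type":"number"}},"required":["delta_pos","rotation","gripper"]}

```bash
mkdir -p pics; ls; python3 - <<'E'
from plant import sensors,cams
import cv2,numpy as np
np.set_printoptions(precision=4,suppress=True)
for n in("side","top"):
    p,d=cams.capture(n); cv2.imwrite(f"pics/{n}0.png",p[:,:,::-1]); np.savez(f"{n}0.npz",p=p,d=d); print(n,cams.camera_model(n))
o=sensors.get_obs()
for k in o: print(k,o[k])
E
```

```text
pics
side {'vertical_fov': 51.94611638621594, 'cx': 277.2303870003179, 'cy': 200.77274543819868, 'distortion': array([-0.1313,  0.    ,  0.    ,  0.    ,  0.    ]), 'R': array([[-0.6957, -0.7183, -0.0081],
       [-0.5069,  0.4989, -0.7029],
       [ 0.509 , -0.4849, -0.7112]]), 't': array([0.4027, 0.343 , 0.7549])}
top {'vertical_fov': 56.72181774086946, 'cx': 281.5752280529488, 'cy': 211.15427417125989, 'distortion': array([-0.0982,  0.    ,  0.    ,  0.    ,  0.    ]), 'R': array([[-0.0079, -0.9999,  0.0102],
       [-0.993 ,  0.0067, -0.1182],
       [ 0.1181, -0.0111, -0.9929]]), 't': array([-0.0074,  0.5483,  0.9983])}
time_s 0.1
joint_positions [ 1.1898  0.6899 -0.1946  1.5662  0.1573  0.9025 -0.2151]
joint_velocities [ 0.0008 -0.0036 -0.0012 -0.0037  0.0013  0.0013 -0.0002]
joint_efforts [ -0.0033 -52.8502  -1.2717 -15.3837  -0.0527   0.0019   0.    ]
tool_pos [ 0.2516 -0.5715  0.238 ]
tcp_rot [-3.0727 -0.6467  0.0007]
wrist_force [-0.284  -0.1001 -0.5111]
moment [-0.0282  0.0091  0.0052]
gripper_force 0.0
grip_width 0.9979813832655079
```

View pics/side0.png

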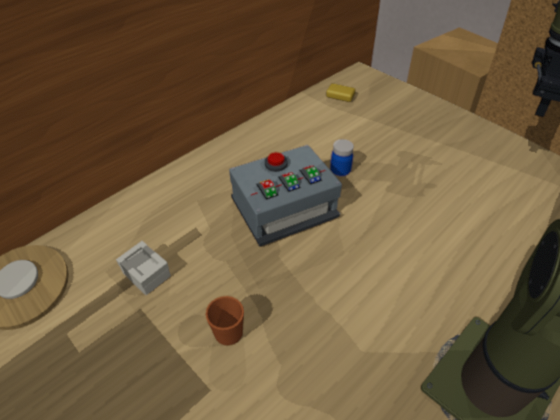

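View pics/top0.png

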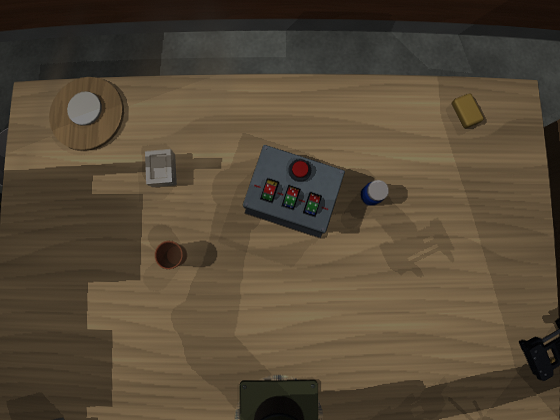

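The pictures show the marker at about (294,190) in the top view, with the plunger at (300,170) and the wheels at (270,190), (291,197) and (313,204). The cup is at (169,255), the jar at (375,192) and the mould at (159,167). Next I'll measure the marker.

```bash
cat > h.py <<'E'
import numpy as np,cv2
from plant import cams,sensors
np.set_printoptions(precision=4,suppress=True)
def K(n):
    m=cams.camera_model(n); f=210/np.tan(np.radians(m['vertical_fov'])/2)
    return np.array([[f,0,m['cx']],[0,f,m['cy']],[0,0,1]]),m['distortion'],m['R'],m['t']
def rays(n,uv):
    k,d,R,t=K(n); q=cv2.undistortPoints(np.float64(uv).reshape(-1,1,2),k,d).reshape(-1,2)
    return np.c_[q,np.ones(len(q))]
def plane(n,uv,z):
    _,_,R,t=K(n); r=rays(n,uv)@R; c=-R.T@t
    return c+r*((z-c[2])/r[:,2])[:,None]
def cloud(n,d):
    _,_,R,t=K(n); v,u=np.mgrid[:420,:560]; r=rays(n,np.c_[u.ravel(),v.ravel()])
    return ((r*d.reshape(-1,1)-t)@R).reshape(420,560,3)
def proj(n,X):
    k,d,R,t=K(n); return cv2.projectPoints(np.float64(X).reshape(-1,1,3),cv2.Rodrigues(R)[0],t,k,d)[0].reshape(-1,2)
E
python3 - <<'E'
from h import *
for n,box in(("top",(225,130,365,250)),("side",(215,135,350,245))):
    f=np.load(f"{n}0.npz");p,d=f['p'],f['d'];P=cloud(n,d)
    u0,v0,u1,v1=box; S=np.zeros((420,560),bool);S[v0:v1,u0:u1]=1
    z=P[...,2]; bench=np.median(z[v0-20:v0,u0:u1][d[v0-20:v0,u0:u1]>0])
    h=np.histogram(z[S],bins=np.arange(.08,.15,.002)); zt=np.median(z[S&(z>.1)&(z<.132)])
    M=S&(abs(z-zt)<.006)
    M=cv2.morphologyEx(M.astype(np.uint8),cv2.MORPH_OPEN,np.ones((3,3)))
    c=max(cv2.findContours(M,0,1)[0],key=cv2.contourArea).reshape(-1,2)
    W=plane(n,c,zt)[:,:2]; r=cv2.minAreaRect(W.astype(np.float32)*1000)
    print(n,"bench",bench,"ztop",zt,"rect",r)
    A=np.c_[P[M>0][:,:2],np.ones((M>0).sum())]; print("plane fit",np.linalg.lstsq(A,z[M>0],rcond=None)[0])
    hsv=cv2.cvtColor(p,cv2.COLOR_RGB2HSV)
    red=S&((hsv[...,0]<6)|(hsv[...,0]>174))&(hsv[...,1]>150)&(hsv[...,2]>60)
    k,l,s,ce=cv2.connectedComponentsWithStats(red.astype(np.uint8))
    for i in range(1,k):
        if s[i,4]>8: print("red",s[i],ce[i],plane(n,[ce[i]],zt+.024), np.median(z[l==i]))
    s=4 if n=="top" else 4
    cv2.imwrite(f"pics/{n}crop.png",cv2.resize(p[v0:v1,u0:u1,::-1],None,fx=s,fy=s,interpolation=cv2.INTER_CUBIC))
E
```

```text
top bench 0.00035731036149743095 ztop 0.11313324625974347 rect ((595.8801879882812, -40.76347351074219), (214.3719024658203, 164.71214294433594), 71.34854888916016)
plane fit [-0.0002  0.0007  0.113 ]
red [292 161  16  16 194] [299.7629 168.4742] [[ 0.6393 -0.055   0.1371]] 0.13695412917611954
red [264 184  12  11  73] [269.3014 189.0959] [[0.5892 0.0187 0.1371]] 0.1321794963975886
red [287 188  11   9  52] [292.1731 191.9231] [[ 0.582  -0.036   0.1371]] 0.13086611558820185
red [309 195  11   8  44] [314.0682 198.4091] [[ 0.566  -0.0882  0.1371]] 0.1287944163038695
side bench -0.0015350329188989816 ztop 0.11328876843374305 rect ((593.365234375, -37.913726806640625), (215.55462646484375, 168.07363891601562), 71.36173248291016)
plane fit [ 0.0024 -0.002   0.1117]
red [267 153  18  13 182] [275.4341 158.8791] [[ 0.632  -0.0473  0.1373]] 0.13607271903168738
red [262 180  10   8  38] [266.3947 184.0263] [[0.5842 0.0262 0.1373]] 0.13269090670682343
```

View pics/topcrop.png

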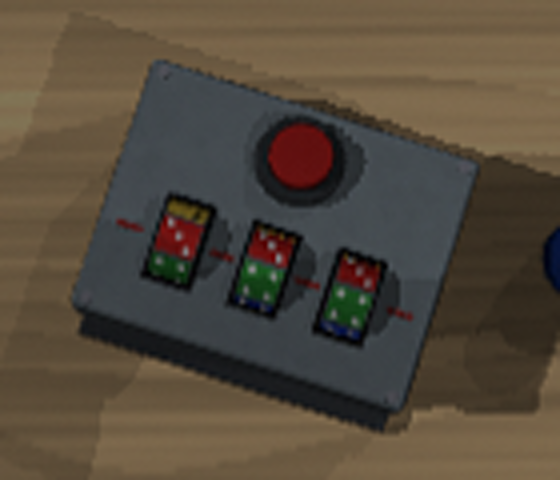

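View pics/sidecrop.png

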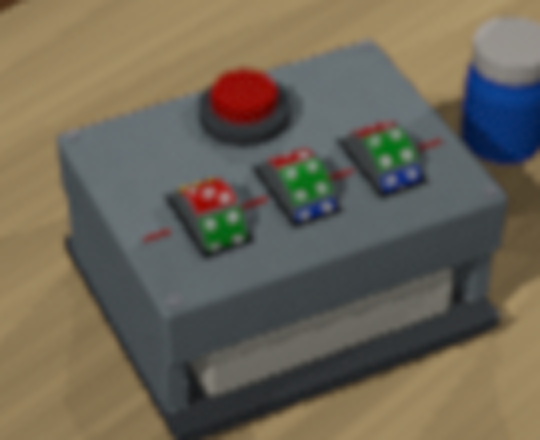

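```bash
cat >> h.py <<'E'
YAW=np.radians(-18.65); EX=np.array([np.cos(YAW),np.sin(YAW),0]); EY=np.array([-np.sin(YAW),np.cos(YAW),0]); C=np.array([.5955,-.0400,.0082])
def wtop(i): return C-.025*EX+(2-i)*.055*EY+[0,0,.125]
def cls(p,n,i,off=0):
    """colour string along the rim centre line of wheel i, phi -80..80 deg, and colour spans"""
    ph=np.arange(-80,81,1.); out=[]
    hsv=cv2.cvtColor(cv2.resize(p,None,fx=1,fy=1),cv2.COLOR_RGB2HSV).astype(int)
    ys=np.arange(-.007,.0071,.0014); votes=[]
    for y in ys:
        X=wtop(i)-[0,0,.024]+off*EX+y*EY+.024*(np.sin(np.radians(ph))[:,None]*EX+np.cos(np.radians(ph))[:,None]*np.array([0,0,1]))
        uv=np.rint(proj(n,X)).astype(int); q=hsv[uv[:,1],uv[:,0]]
        H,S,V=q.T
        c=np.full(len(ph),'.')
        ok=(S>110)&(V>45)
        c[ok&((H<10)|(H>170))]='R';c[ok&(H>=14)&(H<35)]='Y';c[ok&(H>45)&(H<85)]='G';c[ok&(H>100)&(H<135)]='B'
        votes.append(c)
    votes=np.array(votes); s=''
    for j in range(len(ph)):
        col=[x for x in votes[:,j] if x!='.']; s+=max(set(col),key=col.count) if len(col)>2 else '.'
    return s
def spans(s):
    return {k:(s.find(k)-80,s.rfind(k)-80) for k in 'YRGB' if k in s}
E
python3 - <<'E'
from h import *
for n in("top","side"):
    p=np.load(n+"0.npz")['p']
    for i in(1,2,3): s=cls(p,n,i); print(n,i,wtop(i),spans(s),proj(n,[wtop(i)])); print(s)
    # index marks (red, on the marker's top)
    hsv=cv2.cvtColor(p,cv2.COLOR_RGB2HSV)
    for y in(.0825,.0275,-.0275,-.0825):
        X=C-.025*EX+y*EY+[0,0,.105]; u,v=np.rint(proj(n,[X])[0]).astype(int)
        w=p[v-5:v+6,u-5:u+6].astype(int); e=np.clip(w[...,0]-np.maximum(w[...,1],w[...,2])-25,0,None)
        if e.sum()>0:
            vv,uu=np.mgrid[v-5:v+6,u-5:u+6]; q=plane(n,[[(e*uu).sum()/e.sum(),(e*vv).sum()/e.sum()]],X[2])[0]-X
            print("mark",y,e.sum(),"dx,dy mm",1000*q@EX,1000*q@EY)
for n,uv,z in(("top",(169,255),.08),("top",(376,187),.085),("top",(159,152),.05)): print(plane(n,[uv],z))
E
```

```text
top 1 [0.5894 0.0201 0.1332] {'Y': (37, 80), 'R': (-26, 36), 'G': (-62, -27)} [[268.768  189.2974]]
..................G...GGGGGGGGGGGGGGGGGGGGGGGGGGGGGGGGRRRRRRRRRRRRRRRRRRRRRRRRRRRRRRRRRRRRRRRRRRRRRRRRRRRRRRRRRRRRRRRYYYYYYYYYYYYYYYYYYYYYYYYYYYYYYYYYYYYYYYYYYYY
top 2 [ 0.5718 -0.032   0.1332] {'R': (7, 80), 'G': (-49, 2), 'B': (-65, -54)} [[290.5042 196.3864]]
...............BBBBBBBBBBBB....GGGGGGGGGGGGGGGGGGGGGGGGGGGGGGGGGGGGGGGGGGGGGGGGGGGG....RRRRRRRRRRRRRRRRRRRRRRRRRRRRRRRRRRRRRRRRRRRRRRRRRRRRRRRRRRRRRRRRRRRRRRRRRR
top 3 [ 0.5542 -0.0841  0.1332] {'R': (14, 80), 'G': (-44, 10), 'B': (-70, -45)} [[312.2989 203.5066]]
..........BBBBBBBBBBBBBBBBBBBBBBBBBBGGGGGGGGGGGGGGGGGGGGGGGGGGGGGGGGGGGGGGGGGGGGGGGGGGGGGGG...RRRRRRRRRRRRRRRRRRRRRRRRRRRRRRRRRRRRRRRRRRRRRRRRRRRRRRRRRRRRRRRRRRR
mark 0.0825 217 dx,dy mm 2.117808751325606 4.882045418351012
mark 0.0275 103 dx,dy mm 2.0996202984152306 -1.766017495072892
mark -0.0275 151 dx,dy mm 3.278653664991737 0.08284964329210508
mark -0.0825 135 dx,dy mm 2.186219881254439 -6.747671005470204
side 1 [0.5894 0.0201 0.1332] {'R': (-27, 80), 'G': (-80, -
[... 342 characters left out ...]
GGGGGGGGGGGGGGGGGGGGGGGGGGGGGG.......RRRRRRRRRRRRRRRRRRRRRRRRRRRRRRRRRRRRRRRRRRRRRRRRRRRRRRRRRRRRRRRRRRRRRRRRRR
side 3 [ 0.5542 -0.0841  0.1332] {'R': (14, 74), 'G': (-45, 7), 'B': (-80, -53)} [[310.6917 168.5712]]
BBBBBBBBBBBBBBBBBBBBBBBBBBBB.......GGGGGGGGGGGGGGGGGGGGGGGGGGGGGGGGGGGGGGGGGGGGGGGGGGGGG......RRRRRRRRRRRRRRRRRRRRRRRRRRRRRRRRRRRRRRRRRRRRRRRRRRRRRRRRRRRRR......
mark 0.0825 124 dx,dy mm 1.59212507328341 4.034048375127307
mark 0.0275 215 dx,dy mm 5.019338256957021 2.081254202400375
mark -0.0275 80 dx,dy mm 1.5911328614181777 -1.494574043718194
mark -0.0825 70 dx,dy mm 1.7982340431553372 -5.13152147667254
[[0.4336 0.2726 0.08  ]]
[[ 0.6025 -0.2526  0.085 ]]
[[0.7078 0.3157 0.05  ]]
```

Request:
{"op": "apply_moves", "data": {"delta_pos": [[0.1, 0, 0], [0.2, 0, 0], [0.3, -0.05, 0], [0.4, -0.1, 0], [0.5, -0.15, 0]], "rotation": [[0, 0, -0.07], [0, 0, -0.14], [0, 0, -0.21], [0, 0, -0.28], [0, 0, -0.35]], "gripper": [1, 1, 1, 1, 1], "grip_force": 10}}

```text
time_s: 0.52
tool_pos: [0.4058, -0.4419, 0.2383]
tcp_rot: [-2.779, -1.464, 0.0]
wrist_force: [0.5, -0.4, -0.6]
grip_width: 0.645
gripper_force: 0.0
```

```bash
sed -i 's/C=np.array(\[.5955,-.0400,.0082\])/C=np.array([.5974,-.0406,.0082])/' h.py
cat >> h.py <<'E'
from scipy.spatial.transform import Rotation as Ro
def go(target):
    """print shift (fractions) from the present measured pose to target, and turn to put tool y on marker x, tool down"""
    o=sensors.get_obs(); R=Ro.from_rotvec(o['tcp_rot']); d=R.inv().apply(np.array(target)-o['tool_pos'])/.4
    G=Ro.from_matrix(np.c_[np.cross(EX,[0,0,-1]),EX,[0,0,-1]]); r=(R.inv()*G).as_rotvec()/(np.pi/2)
    print("pos",o['tool_pos'],"shift",d,"turn",r,"F",o['wrist_force'],o['time_s'],o['grip_width'])
E
```

Request:
{"op": "apply_moves", "data": {"delta_pos": [[0.1, -0.02, 0], [0.2, -0.05, 0], [0.3, -0.07, 0], [0.4, -0.1, 0.03], [0.48, -0.12, 0.06]], "rotation": [[0, 0, -0.05], [0, 0, -0.1], [0, 0, -0.15], [0, 0, -0.175], [0, 0, -0.175]], "gripper": [1, 1, 1, 1, 1]}}

```text
time_s: 0.93
tool_pos: [0.4758, -0.2557, 0.215]
tcp_rot: [2.554, 1.828, 0.003]
wrist_force: [0.3, 0.0, -0.2]
grip_width: 0.263
gripper_force: 0.0
```

```bash
python3 -c "
from h import *
go(wtop(3)-.014*EX+[0,0,.03])"
```

```text
pos [ 0.4758 -0.2557  0.215 ] shift [0.4691 0.0172 0.1299] turn [ 0.0009 -0.0006 -0.0017] F [ 0.252   0.0216 -0.1999] 0.9333 0.2634824765005674
```

Request:
{"op": "apply_moves", "data": {"delta_pos": [[0.1, 0.005, 0.02], [0.2, 0.01, 0.05], [0.3, 0.015, 0.08], [0.4, 0.017, 0.11], [0.469, 0.017, 0.13]], "rotation": [[0, 0, 0], [0, 0, 0], [0, 0, 0], [0, 0, 0], [0, 0, 0]], "gripper": [1, 1, 1, 1, 1]}}

```text
time_s: 1.35
tool_pos: [0.543, -0.0786, 0.1616]
tcp_rot: [-2.552, -1.828, -0.002]
wrist_force: [-0.2, -0.4, -0.0]
grip_width: 0.004
gripper_force: 0.0
```

Request:
{"op": "apply_moves", "data": {"delta_pos": [[0, 0, 0], [0, 0, 0], [0, 0, 0], [0, 0, 0]], "rotation": [[0, 0, 0], [0, 0, 0], [0, 0, 0], [0, 0, 0]], "gripper": [1, 1, 1, 1]}}

```text
time_s: 1.68
tool_pos: [0.5418, -0.0854, 0.1628]
tcp_rot: [2.559, 1.82, -0.002]
wrist_force: [-0.0, -0.8, 1.2]
grip_width: 0.006
gripper_force: 0.0
```

```bash
python3 -c "
from h import *
go(wtop(3)-.014*EX+[0,0,.004])
p,d=cams.capture('side');P=cloud('side',d)
cv2.imwrite('pics/near.png',cv2.resize(p[90:240,200:370,::-1],None,fx=4,fy=4,interpolation=cv2.INTER_CUBIC))"
```

```text
pos [ 0.5418 -0.0854  0.1628] shift [ 0.0131 -0.0017  0.064 ] turn [ 0.      0.001  -0.0055] F [-0.0461 -0.7591  1.2477] 1.6833 0.0059605921564913275
```

View pics/near.png

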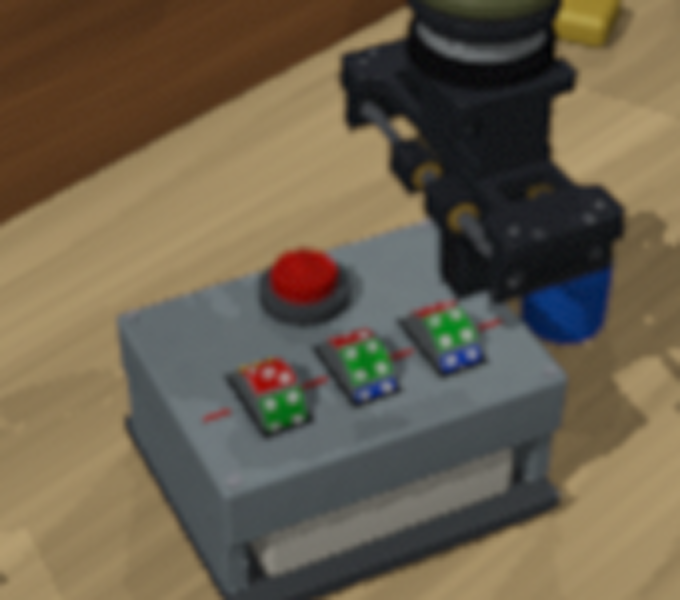

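The gripper is closed just above the right wheel, with its tip at about crop (465,290), which agrees with the projection. Next I'll lower it.

Request:
{"op": "apply_moves", "data": {"delta_pos": [[0.005, 0, 0.02], [0.01, 0, 0.04], [0.013, 0, 0.06], [0.013, 0, 0.066], [0.013, 0, 0.066]], "rotation": [[0, 0, 0], [0, 0, 0], [0, 0, 0], [0, 0, 0], [0, 0, 0]], "gripper": [1, 1, 1, 1, 1]}}

```text
time_s: 2.15
tool_pos: [0.5432, -0.0782, 0.1351]
tcp_rot: [-2.556, -1.824, 0.003]
wrist_force: [0.4, 0.2, 0.8]
grip_width: 0.003
gripper_force: 0.0
```

Request:
{"op": "apply_moves", "data": {"delta_pos": [[0, 0, 0], [0, 0, 0], [0, 0, 0], [0, 0, 0]], "rotation": [[0, 0, 0], [0, 0, 0], [0, 0, 0], [0, 0, 0]], "gripper": [1, 1, 1, 1]}}

```text
time_s: 2.48
tool_pos: [0.5442, -0.0784, 0.1366]
tcp_rot: [2.557, 1.824, 0.001]
wrist_force: [-0.6, -0.3, -0.0]
grip_width: 0.007
gripper_force: 0.0
```

```bash
python3 -c "
from h import *
go(wtop(3)-.014*EX)"
```

```text
pos [ 0.5442 -0.0784  0.1366] shift [-0.0055 -0.0017  0.0085] turn [ 0.0004 -0.     -0.0037] F [-0.6133 -0.3237 -0.0003] 2.4833 0.006660680478910808
```

Request:
{"op": "apply_moves", "data": {"delta_pos": [[-0.004, 0, 0.002], [-0.004, 0, 0.004], [-0.004, 0, 0.006], [-0.004, 0, 0.007], [-0.004, 0, 0.007]], "rotation": [[0, 0, 0], [0, 0, 0], [0, 0, 0], [0, 0, 0], [0, 0, 0]], "gripper": [1, 1, 1, 1, 1]}}

```text
time_s: 2.9
tool_pos: [0.5434, -0.0798, 0.1334]
tcp_rot: [-2.557, -1.825, 0.0]
wrist_force: [-0.1, -0.7, 0.1]
grip_width: 0.006
gripper_force: 0.0
```

Request:
{"op": "apply_moves", "data": {"delta_pos": [[0, 0, 0.001], [0, 0, 0.002], [0, 0, 0.003], [0, 0, 0.003]], "rotation": [[0, 0, 0], [0, 0, 0], [0, 0, 0], [0, 0, 0]], "gripper": [1, 1, 1, 1]}}

```text
time_s: 3.23
tool_pos: [0.5436, -0.0798, 0.1324]
tcp_rot: [2.557, 1.825, 0.0]
wrist_force: [0.1, 0.3, 0.9]
grip_width: 0.002
gripper_force: 0.7
```

Request:
{"op": "apply_moves", "data": {"delta_pos": [[0, 0, 0.001], [0, 0, 0.002], [0, 0, 0.002]], "rotation": [[0, 0, 0], [0, 0, 0], [0, 0, 0]], "gripper": [1, 1, 1]}}

```text
time_s: 3.48
tool_pos: [0.5436, -0.0798, 0.1318]
tcp_rot: [2.557, 1.825, 0.0]
wrist_force: [-0.7, -0.0, 4.7]
grip_width: 0.009
gripper_force: 2.1
```

Request:
{"op": "apply_moves", "data": {"delta_pos": [[0, 0.001, 0.0005], [0, 0.004, 0.0005], [0, 0.008, 0.0005], [0, 0.012, 0.0005], [0, 0.016, 0.0005]], "rotation": [[0, 0, 0], [0, 0, 0], [0, 0, 0], [0, 0, 0], [0, 0, 0]], "gripper": [1, 1, 1, 1, 1]}}

```text
time_s: 3.9
tool_pos: [0.5486, -0.0814, 0.1316]
tcp_rot: [-2.556, -1.825, 0.002]
wrist_force: [-4.3, 1.2, 9.0]
grip_width: 0.008
gripper_force: 4.3
```

Request:
{"op": "apply_moves", "data": {"delta_pos": [[0, 0.001, -0.001], [0, 0.005, -0.001], [0, 0.009, -0.001], [0, 0.013, -0.001], [0, 0.017, -0.001]], "rotation": [[0, 0, 0], [0, 0, 0], [0, 0, 0], [0, 0, 0], [0, 0, 0]], "gripper": [1, 1, 1, 1, 1]}}

```text
time_s: 4.32
tool_pos: [0.5553, -0.0838, 0.132]
tcp_rot: [-2.556, -1.825, 0.002]
wrist_force: [-2.2, -0.2, 7.0]
grip_width: 0.007
gripper_force: 3.4
```

```bash
python3 -c "
from h import *
go(wtop(3))
p,d=cams.capture('top');s=cls(p,'top',3);print(s,spans(s))
p,d=cams.capture('side');s=cls(p,'side',3);print(s,spans(s))
o=sensors.get_obs();print(o['wrist_force'])"
```

```text
pos [ 0.5553 -0.0838  0.132 ] shift [-0.0016  0.0026 -0.003 ] turn [-0.0008  0.0002 -0.0035] F [-2.208  -0.1878  6.9954] 4.3167 0.006598421783202963
................................................................................................................................................................. {}
BBBBBBBBBBBBBBBBBBBBBBBBBBBBBBBBBBBBBBBBBBBBBBBBBBBBBBBBBBB...................................................................................................... {'B': (-80, -22)}
[-2.1192  1.1189  6.6786]
```

Request:
{"op": "apply_moves", "data": {"delta_pos": [[0, 0.004, 0], [0, 0.008, 0], [0, 0.012, 0], [0, 0.016, 0], [0, 0.02, 0]], "rotation": [[0, 0, 0], [0, 0, 0], [0, 0, 0], [0, 0, 0], [0, 0, 0]], "gripper": [1, 1, 1, 1, 1]}}

```text
time_s: 4.83
tool_pos: [0.5629, -0.0863, 0.132]
tcp_rot: [-2.556, -1.825, 0.002]
wrist_force: [-1.8, 0.7, 6.4]
grip_width: 0.007
gripper_force: 3.4
```

Request:
{"op": "apply_moves", "data": {"delta_pos": [[0, 0.004, 0], [0, 0.008, 0], [0, 0.01, 0], [0, 0.01, 0]], "rotation": [[0, 0, 0], [0, 0, 0], [0, 0, 0], [0, 0, 0]], "gripper": [1, 1, 1, 1]}}

```text
time_s: 5.17
tool_pos: [0.5672, -0.0878, 0.132]
tcp_rot: [-2.557, -1.825, 0.0]
wrist_force: [-1.9, 0.4, 5.8]
grip_width: 0.007
gripper_force: 2.8
```

Request:
{"op": "apply_moves", "data": {"delta_pos": [[0, 0, -0.012], [0, -0.02, -0.02], [0, -0.04, -0.02], [0, -0.04, -0.01], [0, -0.04, -0.006]], "rotation": [[0, 0, 0], [0, 0, 0], [0, 0, 0], [0, 0, 0], [0, 0, 0]], "gripper": [1, 1, 1, 1, 1]}}

```text
time_s: 5.58
tool_pos: [0.5511, -0.0827, 0.1336]
tcp_rot: [-2.556, -1.825, 0.002]
wrist_force: [-0.0, -0.6, 0.0]
grip_width: 0.012
gripper_force: 0.0
```

Request:
{"op": "apply_moves", "data": {"delta_pos": [[0, 0, 0.002], [0, 0, 0.004], [0, 0, 0.0055], [0, 0, 0.0055], [0, 0, 0.0055]], "rotation": [[0, 0, 0], [0, 0, 0], [0, 0, 0], [0, 0, 0], [0, 0, 0]], "gripper": [1, 1, 1, 1, 1]}}

```text
time_s: 6.0
tool_pos: [0.5519, -0.0829, 0.1322]
tcp_rot: [-2.557, -1.824, 0.001]
wrist_force: [-2.1, 1.4, 5.4]
grip_width: 0.003
gripper_force: 2.9
```

Request:
{"op": "apply_moves", "data": {"delta_pos": [[0, 0.004, 0], [0, 0.008, 0], [0, 0.012, 0], [0, 0.016, 0], [0, 0.02, 0]], "rotation": [[0, 0, 0], [0, 0, 0], [0, 0, 0], [0, 0, 0], [0, 0, 0]], "gripper": [1, 1, 1, 1, 1]}}

```text
time_s: 6.42
tool_pos: [0.5593, -0.0853, 0.1322]
tcp_rot: [-2.557, -1.824, 0.001]
wrist_force: [-2.5, -0.4, 5.7]
grip_width: 0.002
gripper_force: 3.0
```

Request:
{"op": "apply_moves", "data": {"delta_pos": [[0, 0.004, 0], [0, 0.005, 0], [0, 0.005, 0]], "rotation": [[0, 0, 0], [0, 0, 0], [0, 0, 0]], "gripper": [1, 1, 1]}}

```text
time_s: 6.67
tool_pos: [0.5615, -0.0861, 0.1322]
tcp_rot: [-2.557, -1.824, 0.001]
wrist_force: [-2.2, 1.2, 5.7]
grip_width: 0.005
gripper_force: 2.9
```

Request:
{"op": "apply_moves", "data": {"delta_pos": [[0, 0, -0.012], [0, 0, -0.024], [0, 0, -0.024], [0, 0, -0.024]], "rotation": [[0, 0, 0], [0, 0, 0], [0, 0, 0], [0, 0, 0]], "gripper": [1, 1, 1, 1]}}

```text
time_s: 7.0
tool_pos: [0.5621, -0.0862, 0.1418]
tcp_rot: [2.557, 1.824, 0.001]
wrist_force: [-0.1, 0.0, -0.6]
grip_width: 0.002
gripper_force: 0.0
```

```bash
python3 -c "
from h import *
p,d=cams.capture('side');s=cls(p,'side',3);print(s,spans(s))
go(wtop(2)+.014*EX+[0,0,.003])"
```

```text
....................................................BBBBBBBBBBBBBBBBBBBBBBBBBBBBBBBBBBBBBBBBBBBBBBBBBB.................................................BBBBBBBBBB {'B': (-28, 80)}
pos [ 0.5619 -0.0862  0.1416] shift [0.1365 0.0194 0.0136] turn [ 0.0004 -0.     -0.0038] F [ 0.228  -0.2938  0.2407] 7.05 0.005599059660254191
```

Request:
{"op": "apply_moves", "data": {"delta_pos": [[0.03, 0.004, 0], [0.07, 0.01, 0], [0.11, 0.016, 0], [0.136, 0.019, 0.005], [0.136, 0.019, 0.013]], "rotation": [[0, 0, -0.004], [0, 0, -0.004], [0, 0, -0.004], [0, 0, -0.004], [0, 0, -0.004]], "gripper": [1, 1, 1, 1, 1]}}

```text
time_s: 7.47
tool_pos: [0.5881, -0.0328, 0.1364]
tcp_rot: [-2.547, -1.838, -0.006]
wrist_force: [-0.3, 0.6, -0.2]
grip_width: -0.001
gripper_force: 0.0
```

Request:
{"op": "apply_moves", "data": {"delta_pos": [[0, 0, 0], [0, 0, 0], [0, 0, 0]], "rotation": [[0, 0, 0], [0, 0, 0], [0, 0, 0]], "gripper": [1, 1, 1]}}

```text
time_s: 7.72
tool_pos: [0.5859, -0.0385, 0.136]
tcp_rot: [2.553, 1.831, -0.002]
wrist_force: [-0.3, 0.2, 0.6]
grip_width: 0.007
gripper_force: 0.0
```

```bash
python3 -c "
from h import *
go(wtop(2)+.014*EX+[0,0,-.0012])"
```

```text
pos [ 0.5859 -0.0385  0.136 ] shift [0.0041 0.0014 0.0101] turn [-0.0004  0.0009 -0.0006] F [-0.3448  0.1889  0.579 ] 7.7167 0.006768203188308222
```

Request:
{"op": "apply_moves", "data": {"delta_pos": [[0.004, 0, 0.003], [0.004, 0, 0.006], [0.004, 0, 0.008], [0.004, 0, 0.008], [0.004, 0, 0.008]], "rotation": [[0, 0, 0], [0, 0, 0], [0, 0, 0], [0, 0, 0], [0, 0, 0]], "gripper": [1, 1, 1, 1, 1]}}

```text
time_s: 8.13
tool_pos: [0.5869, -0.0357, 0.1331]
tcp_rot: [2.552, 1.832, -0.0]
wrist_force: [-0.0, 0.3, -0.4]
grip_width: 0.006
gripper_force: 0.0
```

Request:
{"op": "apply_moves", "data": {"delta_pos": [[0, 0, 0.001], [0, 0, 0.0015], [0, 0, 0.0015]], "rotation": [[0, 0, 0], [0, 0, 0], [0, 0, 0]], "gripper": [1, 1, 1]}}

```text
time_s: 8.38
tool_pos: [0.5871, -0.0357, 0.1326]
tcp_rot: [2.551, 1.833, 0.0]
wrist_force: [0.3, -0.5, 1.2]
grip_width: 0.006
gripper_force: 0.6
```

Request:
{"op": "apply_moves", "data": {"delta_pos": [[0, 0, 0.001], [0, 0, 0.002], [0, 0, 0.002]], "rotation": [[0, 0, 0], [0, 0, 0], [0, 0, 0]], "gripper": [1, 1, 1]}}

```text
time_s: 8.63
tool_pos: [0.5871, -0.0356, 0.132]
tcp_rot: [2.551, 1.833, 0.0]
wrist_force: [-0.7, -0.1, 4.9]
grip_width: 0.01
gripper_force: 1.9
```

Request:
{"op": "apply_moves", "data": {"delta_pos": [[0, -0.002, 0], [0, -0.006, 0], [0, -0.01, 0], [0, -0.014, 0], [0, -0.018, 0]], "rotation": [[0, 0, 0], [0, 0, 0], [0, 0, 0], [0, 0, 0], [0, 0, 0]], "gripper": [1, 1, 1, 1, 1]}}

```text
time_s: 9.05
tool_pos: [0.5811, -0.0336, 0.1323]
tcp_rot: [2.551, 1.831, 0.002]
wrist_force: [2.8, -2.7, 4.4]
grip_width: 0.006
gripper_force: 2.8
```

Request:
{"op": "apply_moves", "data": {"delta_pos": [[0, -0.004, 0.0005], [0, -0.008, 0.0005], [0, -0.012, 0.0005], [0, -0.016, 0.0005], [0, -0.02, 0.0005]], "rotation": [[0, 0, 0], [0, 0, 0], [0, 0, 0], [0, 0, 0], [0, 0, 0]], "gripper": [1, 1, 1, 1, 1]}}

```text
time_s: 9.47
tool_pos: [0.5733, -0.0309, 0.1321]
tcp_rot: [2.551, 1.832, 0.002]
wrist_force: [2.1, -2.1, 5.9]
grip_width: 0.005
gripper_force: 3.0
```

Request:
{"op": "apply_moves", "data": {"delta_pos": [[0, -0.004, 0], [0, -0.008, 0], [0, -0.012, 0], [0, -0.016, 0], [0, -0.02, 0]], "rotation": [[0, 0, 0], [0, 0, 0], [0, 0, 0], [0, 0, 0], [0, 0, 0]], "gripper": [1, 1, 1, 1, 1]}}

```text
time_s: 9.88
tool_pos: [0.5657, -0.0283, 0.1321]
tcp_rot: [2.551, 1.832, 0.002]
wrist_force: [1.7, -1.9, 5.8]
grip_width: 0.002
gripper_force: 2.9
```

Request:
{"op": "apply_moves", "data": {"delta_pos": [[0, -0.004, 0], [0, -0.007, 0], [0, -0.007, 0]], "rotation": [[0, 0, 0], [0, 0, 0], [0, 0, 0]], "gripper": [1, 1, 1]}}

```text
time_s: 10.13
tool_pos: [0.5622, -0.0272, 0.1318]
tcp_rot: [2.551, 1.833, 0.0]
wrist_force: [1.9, -0.7, 4.7]
grip_width: 0.01
gripper_force: 2.4
```

Request:
{"op": "apply_moves", "data": {"delta_pos": [[0, 0, -0.012], [0, 0.025, -0.02], [0, 0.045, -0.02], [0, 0.045, -0.01], [0, 0.045, -0.006]], "rotation": [[0, 0, 0], [0, 0, 0], [0, 0, 0], [0, 0, 0], [0, 0, 0]], "gripper": [1, 1, 1, 1, 1]}}

```text
time_s: 10.55
tool_pos: [0.5788, -0.033, 0.1329]
tcp_rot: [-2.551, -1.832, 0.002]
wrist_force: [0.3, -0.3, 1.3]
grip_width: 0.004
gripper_force: 1.1
```

Request:
{"op": "apply_moves", "data": {"delta_pos": [[0, 0, 0.002], [0, 0, 0.004], [0, 0, 0.0055], [0, 0, 0.0055], [0, 0, 0.0055]], "rotation": [[0, 0, 0], [0, 0, 0], [0, 0, 0], [0, 0, 0], [0, 0, 0]], "gripper": [1, 1, 1, 1, 1]}}

```text
time_s: 10.97
tool_pos: [0.5789, -0.033, 0.1321]
tcp_rot: [-2.551, -1.833, 0.001]
wrist_force: [-1.1, 0.6, 6.0]
grip_width: 0.004
gripper_force: 3.1
```

Request:
{"op": "apply_moves", "data": {"delta_pos": [[0, -0.004, 0], [0, -0.008, 0], [0, -0.012, 0], [0, -0.016, 0], [0, -0.02, 0]], "rotation": [[0, 0, 0], [0, 0, 0], [0, 0, 0], [0, 0, 0], [0, 0, 0]], "gripper": [1, 1, 1, 1, 1]}}

```text
time_s: 11.38
tool_pos: [0.5726, -0.0308, 0.1322]
tcp_rot: [2.551, 1.831, 0.002]
wrist_force: [2.0, -1.5, 6.0]
grip_width: 0.006
gripper_force: 2.8
```

Request:
{"op": "apply_moves", "data": {"delta_pos": [[0, -0.004, 0], [0, -0.008, 0], [0, -0.008, 0]], "rotation": [[0, 0, 0], [0, 0, 0], [0, 0, 0]], "gripper": [1, 1, 1]}}

```text
time_s: 11.63
tool_pos: [0.5692, -0.0296, 0.1322]
tcp_rot: [2.551, 1.832, 0.001]
wrist_force: [2.7, -1.1, 4.9]
grip_width: 0.007
gripper_force: 2.9
```

Request:
{"op": "apply_moves", "data": {"delta_pos": [[0, 0, -0.012], [0, 0, -0.024], [0, 0, -0.024], [0, 0, -0.024]], "rotation": [[0, 0, 0], [0, 0, 0], [0, 0, 0], [0, 0, 0]], "gripper": [1, 1, 1, 1]}}

```text
time_s: 11.97
tool_pos: [0.5682, -0.0291, 0.1412]
tcp_rot: [-2.551, -1.833, 0.001]
wrist_force: [0.6, 0.2, 0.1]
grip_width: 0.005
gripper_force: 0.0
```

```bash
python3 -c "
from h import *
go(wtop(1)-.0135*EX+[0,0,.003])"
```

```text
pos [ 0.5682 -0.0291  0.1412] shift [ 0.1335 -0.0177  0.0126] turn [-0.0007  0.      0.0006] F [0.5917 0.1579 0.1385] 11.9667 0.0053865700367341845
```

Now the left wheel: about +25.5 mm.

Request:
{"op": "apply_moves", "data": {"delta_pos": [[0.03, -0.004, 0], [0.07, -0.01, 0], [0.11, -0.017, 0], [0.136, -0.018, 0.005], [0.136, -0.018, 0.011]], "rotation": [[0, 0, 0], [0, 0, 0], [0, 0, 0], [0, 0, 0], [0, 0, 0]], "gripper": [1, 1, 1, 1, 1]}}

```text
time_s: 12.38
tool_pos: [0.58, 0.0289, 0.1368]
tcp_rot: [-2.546, -1.838, -0.004]
wrist_force: [0.5, 0.4, -0.8]
grip_width: 0.007
gripper_force: 0.0
```

Request:
{"op": "apply_moves", "data": {"delta_pos": [[0, 0, 0], [0, 0, 0], [0, 0, 0]], "rotation": [[0, 0, 0], [0, 0, 0], [0, 0, 0]], "gripper": [1, 1, 1]}}

```text
time_s: 12.63
tool_pos: [0.5791, 0.023, 0.1367]
tcp_rot: [2.553, 1.83, -0.002]
wrist_force: [0.9, -0.5, -0.9]
grip_width: 0.006
gripper_force: 0.0
```

```bash
python3 -c "
from h import *
go(wtop(1)-.0135*EX+[0,0,-.0005])"
```

```text
pos [0.5791 0.023  0.1367] shift [ 0.0016 -0.002   0.0099] turn [-0.0002  0.0009 -0.0008] F [ 0.8678 -0.5269 -0.9075] 12.6333 0.005835938968178468
```

Request:
{"op": "apply_moves", "data": {"delta_pos": [[0.002, 0, 0.003], [0.002, 0, 0.006], [0.002, 0, 0.009], [0.002, 0, 0.01], [0.002, 0, 0.01]], "rotation": [[0, 0, 0], [0, 0, 0], [0, 0, 0], [0, 0, 0], [0, 0, 0]], "gripper": [1, 1, 1, 1, 1]}}

```text
time_s: 13.05
tool_pos: [0.5796, 0.0248, 0.1328]
tcp_rot: [2.552, 1.832, -0.001]
wrist_force: [0.4, 0.8, 0.8]
grip_width: 0.007
gripper_force: 0.1
```

Request:
{"op": "apply_moves", "data": {"delta_pos": [[0, 0, 0.001], [0, 0, 0.0015], [0, 0, 0.0015]], "rotation": [[0, 0, 0], [0, 0, 0], [0, 0, 0]], "gripper": [1, 1, 1]}}

```text
time_s: 13.3
tool_pos: [0.5796, 0.0249, 0.1324]
tcp_rot: [2.551, 1.832, -0.0]
wrist_force: [-0.3, -0.7, 1.1]
grip_width: 0.009
gripper_force: 1.0
```

Request:
{"op": "apply_moves", "data": {"delta_pos": [[0, 0, 0.001], [0, 0, 0.0018], [0, 0, 0.0018]], "rotation": [[0, 0, 0], [0, 0, 0], [0, 0, 0]], "gripper": [1, 1, 1]}}

```text
time_s: 13.55
tool_pos: [0.5796, 0.025, 0.1318]
tcp_rot: [2.551, 1.832, -0.0]
wrist_force: [-0.6, -1.0, 4.8]
grip_width: 0.003
gripper_force: 2.4
```

Request:
{"op": "apply_moves", "data": {"delta_pos": [[0, 0.002, 0], [0, 0.006, 0], [0, 0.01, 0], [0, 0.014, 0], [0, 0.018, 0]], "rotation": [[0, 0, 0], [0, 0, 0], [0, 0, 0], [0, 0, 0], [0, 0, 0]], "gripper": [1, 1, 1, 1, 1]}}

```text
time_s: 13.97
tool_pos: [0.5856, 0.023, 0.1319]
tcp_rot: [-2.551, -1.833, 0.002]
wrist_force: [-3.9, -0.9, 7.5]
grip_width: 0.006
gripper_force: 3.7
```

Request:
{"op": "apply_moves", "data": {"delta_pos": [[0, 0.004, -0.0005], [0, 0.008, -0.0005], [0, 0.012, -0.0005], [0, 0.016, -0.0005], [0, 0.02, -0.0005]], "rotation": [[0, 0, 0], [0, 0, 0], [0, 0, 0], [0, 0, 0], [0, 0, 0]], "gripper": [1, 1, 1, 1, 1]}}

```text
time_s: 14.38
tool_pos: [0.5933, 0.0204, 0.132]
tcp_rot: [-2.551, -1.833, 0.002]
wrist_force: [-3.8, -0.4, 6.1]
grip_width: 0.001
gripper_force: 3.3
```

Request:
{"op": "apply_moves", "data": {"delta_pos": [[0, 0.004, 0], [0, 0.008, 0], [0, 0.012, 0], [0, 0.016, 0], [0, 0.02, 0]], "rotation": [[0, 0, 0], [0, 0, 0], [0, 0, 0], [0, 0, 0], [0, 0, 0]], "gripper": [1, 1, 1, 1, 1]}}

```text
time_s: 14.8
tool_pos: [0.6008, 0.0179, 0.132]
tcp_rot: [-2.551, -1.833, 0.002]
wrist_force: [-1.7, -0.2, 6.0]
grip_width: 0.005
gripper_force: 3.2
```

Request:
{"op": "apply_moves", "data": {"delta_pos": [[0, 0.004, 0], [0, 0.006, 0], [0, 0.006, 0]], "rotation": [[0, 0, 0], [0, 0, 0], [0, 0, 0]], "gripper": [1, 1, 1]}}

```text
time_s: 15.05
tool_pos: [0.6037, 0.017, 0.132]
tcp_rot: [-2.551, -1.833, 0.001]
wrist_force: [-2.1, -1.7, 5.3]
grip_width: 0.007
gripper_force: 2.5
```

Request:
{"op": "apply_moves", "data": {"delta_pos": [[0, 0, -0.03], [0, 0, -0.1], [0, 0, -0.2], [-0.1, 0, -0.25], [-0.2, 0, -0.25]], "rotation": [[0, 0, 0], [0, 0, 0], [0, 0, 0], [0, 0, 0], [0, 0, 0]], "gripper": [1, 1, 1, 1, 1]}}

```text
time_s: 15.47
tool_pos: [0.5829, -0.0537, 0.2371]
tcp_rot: [2.541, 1.84, 0.018]
wrist_force: [0.8, -0.9, -0.1]
grip_width: 0.006
gripper_force: 0.0
```

Request:
{"op": "apply_moves", "data": {"delta_pos": [[-0.1, 0, 0], [-0.2, 0, 0], [-0.3, 0, 0], [-0.4, 0, 0], [-0.5, 0, 0]], "rotation": [[0, 0, 0], [0, 0, 0], [0, 0, 0], [0, 0, 0], [0, 0, 0]], "gripper": [1, 1, 1, 1, 1]}}

```text
time_s: 15.88
tool_pos: [0.5145, -0.2488, 0.2325]
tcp_rot: [2.55, 1.833, 0.002]
wrist_force: [-0.3, 0.1, 0.0]
grip_width: 0.005
gripper_force: 0.0
```

```bash
python3 - <<'E'
from h import *
go(C)
im=[]
for n,b in(("top",(235,140,345,240)),("side",(235,140,345,240))):
    p,d=cams.capture(n); np.savez(n+"1.npz",p=p,d=d)
    for i in(1,2,3): s=cls(p,n,i); print(n,i,spans(s)); print(s)
    im.append(cv2.resize(p[b[1]:b[3],b[0]:b[2],::-1],None,fx=3.6,fy=3.6,interpolation=cv2.INTER_CUBIC))
cv2.imwrite("pics/chk.png",np.hstack(im))
E
```

```text
pos [ 0.5145 -0.2488  0.2325] shift [0.5591 0.0299 0.561 ] turn [ 0.0008 -0.0003  0.0007] F [-0.2774  0.0704  0.0206] 15.8833 0.004983791007212867
top 1 {'R': (30, 74), 'G': (-31, 29), 'B': (-80, -32)}
BBBBBBBBBBBBBBBBBBBBBBBBBBBBBBBBBBBBBBBBBBBBBBBBBGGGGGGGGGGGGGGGGGGGGGGGGGGGGGGGGGGGGGGGGGGGGGGGGGGGGGGGGGGGGGRRRRRRRRRRRRRRRRRRRRRRRRRRRRRRRRRRRRRRRRRRRRR......
top 2 {'Y': (-25, 33), 'R': (-80, -31)}
RRRRRRRRRRRRRRRRRRRRRRRRRRRRRRRRRRRRRRRRRRRRRRRRRR.....YYYYYYYYYYYYYYYYYYYYYYYYYYYYYYYYYYYYYYYYYYYYYYYYYYYYYYYYYYY...............................................
top 3 {'G': (33, 58), 'B': (-26, 32)}
......................................................BBBBBBBBBBBBBBBBBBBBBBBBBBBBBBBBBBBBBBBBBBBBBBBBBBBBBBBBBBBGGGGGGGGGGGGGGGGGGGGGGGGGG......................
side 1 {'G': (-27, 80), 'B': (-80, -35)}
BBBBBBBBBBBBBBBBBBBBBBBBBBBBBBBBBBBBBBBBBBBBBB.......GGGGGGGGGGGGGGGGGGGGGGGGGGGGGGGGGGGGGGGGGGGGGG.........................................................GGGGG
side 2 {'Y': (-29, 80), 'R': (-80, -30)}
RRRRRRRRRRRRRRRRRRRRRRRRRRRRRRRRRRRRRRRRRRRRRRRRRRRYYYYYYYYYYYYYYYYYYYYYYYYYYYYYYYYYYYYYYYYYYYYYYYYYYYYYY............................................YYYYYYYYYYYY
side 3 {'B': (-28, 80)}
....................................................BBBBBBBBBBBBBBBBBBBBBBBBBBBBBBBBBBBBBBBBBBBBBBB....................................................BBBBBBBBBB
```

View pics/chk.png

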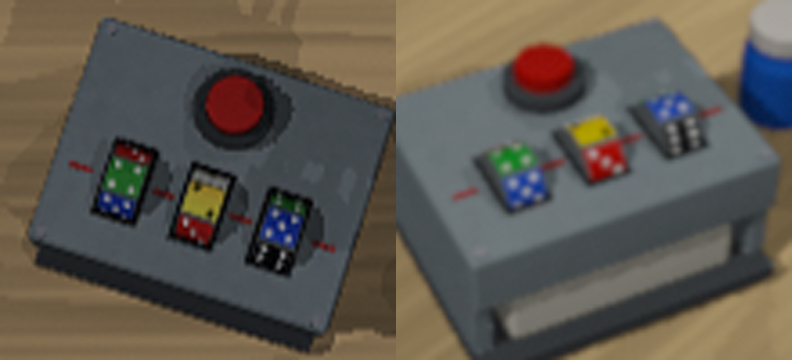

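The check picture shows green 4, yellow 2 and blue 5 on top. Each one is centred on the red marks to within about 3°. Next is the plunger.

```bash
python3 -c "
from h import *
go(C+.045*EX+[0,0,.149])"
```

```text
pos [ 0.5111 -0.2566  0.2318] shift [0.5834 0.137  0.1829] turn [-0.0002  0.0038 -0.008 ] F [ 0.3527 -0.5066  0.4507] 15.9833 0.008864557121194466
```

Request:
{"op": "apply_moves", "data": {"delta_pos": [[0.1, 0, 0], [0.2, 0.01, 0], [0.3, 0.02, 0], [0.4, 0.04, 0], [0.5, 0.07, 0]], "rotation": [[0, 0, 0], [0, 0, 0], [0, 0, 0], [0, 0, 0], [0, 0, 0]], "gripper": [1, 1, 1, 1, 1]}}

```text
time_s: 16.4
tool_pos: [0.6055, -0.0639, 0.2325]
tcp_rot: [-2.55, -1.834, -0.001]
wrist_force: [0.7, -0.2, 0.2]
grip_width: 0.007
gripper_force: 0.0
```

Request:
{"op": "apply_moves", "data": {"delta_pos": [[0.03, 0.03, 0], [0.06, 0.06, 0], [0.06, 0.07, 0], [0.06, 0.07, 0]], "rotation": [[0, 0, 0], [0, 0, 0], [0, 0, 0], [0, 0, 0]], "gripper": [1, 1, 1, 1]}}

```text
time_s: 16.73
tool_pos: [0.6402, -0.0523, 0.2318]
tcp_rot: [2.55, 1.834, 0.001]
wrist_force: [-0.7, -0.7, 0.9]
grip_width: 0.0
gripper_force: 0.0
```

```bash
python3 -c "
from h import *
go(C+.045*EX+[0,0,.137])"
```

```text
pos [ 0.6402 -0.0523  0.2318] shift [-0.0065  0.0017  0.2165] turn [ 0.0004 -0.0004  0.001 ] F [-0.7471 -0.7363  0.9423] 16.7333 0.00030101823404325614
```

Request:
{"op": "apply_moves", "data": {"delta_pos": [[-0.006, 0.002, 0.06], [-0.006, 0.002, 0.12], [-0.006, 0.002, 0.18], [-0.006, 0.002, 0.21], [-0.006, 0.002, 0.21]], "rotation": [[0, 0, 0], [0, 0, 0], [0, 0, 0], [0, 0, 0], [0, 0, 0]], "gripper": [1, 1, 1, 1, 1]}}

```text
time_s: 17.15
tool_pos: [0.6364, -0.057, 0.1451]
tcp_rot: [-2.55, -1.829, 0.009]
wrist_force: [0.5, -0.4, 0.5]
grip_width: 0.005
gripper_force: 0.0
```

Request:
{"op": "apply_moves", "data": {"delta_pos": [[0, 0, 0.006], [0, 0, 0.012], [0, 0, 0.018], [0, 0, 0.024], [0, 0, 0.026]], "rotation": [[0, 0, 0], [0, 0, 0], [0, 0, 0], [0, 0, 0], [0, 0, 0]], "gripper": [1, 1, 1, 1, 1]}}

```text
time_s: 17.57
tool_pos: [0.6396, -0.0555, 0.1378]
tcp_rot: [2.551, 1.832, 0.001]
wrist_force: [-0.0, -0.2, -0.3]
grip_width: 0.006
gripper_force: 0.0
```

Request:
{"op": "apply_moves", "data": {"delta_pos": [[0, 0, 0.004], [0, 0, 0.008], [0, 0, 0.012], [0, 0, 0.016], [0, 0, 0.018]], "rotation": [[0, 0, 0], [0, 0, 0], [0, 0, 0], [0, 0, 0], [0, 0, 0]], "gripper": [1, 1, 1, 1, 1]}}

```text
time_s: 17.98
tool_pos: [0.6397, -0.0556, 0.131]
tcp_rot: [2.551, 1.832, 0.001]
wrist_force: [-2.8, -0.4, 8.1]
grip_width: 0.004
gripper_force: 4.1
```

Request:
{"op": "apply_moves", "data": {"delta_pos": [[0, 0, 0.001], [0, 0, 0.002], [0, 0, 0.003], [0, 0, 0.004], [0, 0, 0.004]], "rotation": [[0, 0, 0], [0, 0, 0], [0, 0, 0], [0, 0, 0], [0, 0, 0]], "gripper": [1, 1, 1, 1, 1]}}

```text
time_s: 18.4
tool_pos: [0.6397, -0.0555, 0.1298]
tcp_rot: [2.551, 1.832, 0.001]
wrist_force: [-2.3, -0.0, 9.9]
grip_width: 0.004
gripper_force: 4.6
```

Request:
{"op": "apply_moves", "data": {"delta_pos": [[0, 0, 0.001], [0, 0, 0.002], [0, 0, 0.003], [0, 0, 0.003]], "rotation": [[0, 0, 0], [0, 0, 0], [0, 0, 0], [0, 0, 0]], "gripper": [1, 1, 1, 1]}}

```text
time_s: 18.73
tool_pos: [0.6397, -0.0555, 0.1292]
tcp_rot: [2.551, 1.832, 0.001]
wrist_force: [-4.4, -1.1, 13.4]
grip_width: 0.002
gripper_force: 6.3
```

Request:
{"op": "apply_moves", "data": {"delta_pos": [[0, 0, 0.001], [0, 0, 0.002], [0, 0, 0.002]], "rotation": [[0, 0, 0], [0, 0, 0], [0, 0, 0]], "gripper": [1, 1, 1]}}

```text
time_s: 18.98
tool_pos: [0.6397, -0.0555, 0.1291]
tcp_rot: [2.551, 1.832, 0.001]
wrist_force: [-5.6, -0.8, 17.3]
grip_width: 0.002
gripper_force: 8.7
```

The plunger is at its stop: it moved 0.1 mm while the force rose to 17 N. I'll release it and retreat.

Request:
{"op": "apply_moves", "data": {"delta_pos": [[0, 0, -0.008], [0, 0, -0.02], [0, 0, -0.05], [0, 0, -0.12], [0, 0, -0.2]], "rotation": [[0, 0, 0], [0, 0, 0], [0, 0, 0], [0, 0, 0], [0, 0, 0]], "gripper": [1, 1, 1, 1, 1]}}

```text
time_s: 19.4
tool_pos: [0.6379, -0.0556, 0.206]
tcp_rot: [-2.549, -1.832, 0.005]
wrist_force: [1.2, -0.5, 0.2]
grip_width: 0.008
gripper_force: 0.0
```

Request:
{"op": "apply_moves", "data": {"delta_pos": [[0, 0, -0.06], [-0.1, -0.05, -0.06], [-0.2, -0.1, -0.06], [-0.3, -0.15, -0.06], [-0.4, -0.2, -0.06]], "rotation": [[0, 0, 0], [0, 0, 0], [0, 0, 0], [0, 0, 0], [0, 0, 0]], "gripper": [1, 1, 1, 1, 1]}}

```text
time_s: 19.82
tool_pos: [0.5198, -0.174, 0.231]
tcp_rot: [2.55, 1.833, 0.0]
wrist_force: [1.0, -1.2, 0.1]
grip_width: 0.002
gripper_force: 0.0
```

Request:
{"op": "apply_moves", "data": {"delta_pos": [[-0.1, 0, 0], [-0.2, 0, 0], [-0.2, 0, 0], [-0.2, 0, 0]], "rotation": [[0, 0, 0], [0, 0, 0], [0, 0, 0], [0, 0, 0]], "gripper": [1, 1, 1, 1]}}

```text
time_s: 20.15
tool_pos: [0.4942, -0.2521, 0.2307]
tcp_rot: [2.557, 1.824, -0.002]
wrist_force: [-0.2, 1.5, -0.4]
grip_width: 0.005
gripper_force: 0.0
```

```bash
python3 - <<'E'
from h import *
go(C)
for n in("top","side"):
    p,d=cams.capture(n);P=cloud(n,d)
    for i in(1,2,3): print(n,i,spans(cls(p,n,i)))
    u,v=np.rint(proj(n,[C+.045*EX+[0,0,.129]])[0]).astype(int); print("plunger z",np.median(P[v-2:v+3,u-2:u+3,2]), 'before',np.median(cloud(n,np.load(n+'0.npz')['d'])[v-2:v+3,u-2:u+3,2]))
    cv2.imwrite(f"pics/{n}9.png",p[:,:,::-1])
E
```

```text
pos [ 0.4942 -0.2521  0.2307] shift [0.5847 0.0718 0.5554] turn [ 0.0001  0.0009 -0.0038] F [-0.2322  1.4823 -0.4234] 20.15 0.0045228592585039
top 1 {'R': (30, 74), 'G': (-31, 29), 'B': (-80, -32)}
top 2 {'Y': (-25, 33), 'R': (-80, -31)}
top 3 {'G': (33, 54), 'B': (-26, 32)}
plunger z 0.13637486844686517 before 0.13690905251936678
side 1 {'G': (-27, 80), 'B': (-80, -35)}
side 2 {'Y': (-28, 80), 'R': (-80, -29)}
side 3 {'B': (-28, 80)}
plunger z 0.13730838106438192 before 0.1371420141510008
```

View pics/top9.png

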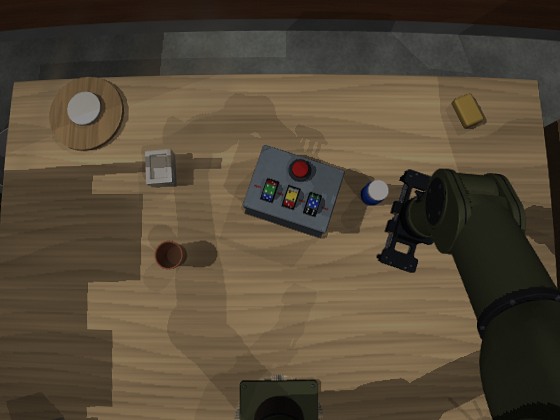

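The marker (294,190) reads 4-2-5, the plunger (300,170) is up again, and the cup (169,255), jar (375,192) and mould (159,167) haven't moved. The arm is clear on the right, so I'm handing in.

```bash
python3 -c "
from plant import ticket
print(ticket.finish_job())"
```

```text
the job is handed in; nothing more can be done
None
```

The wheels read 4-2-5, each within about 3° of square by the cameras; the plunger was then pressed to its stop at about 17 N and came back up, nothing else was moved, and the job was handed in at about 20 s of robot time (verdict not shown).

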